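Coast-down reading of a print-finishing turntable

ROBOT

A 7-joint arm with a two-finger parallel gripper is mounted at the origin on the work surface. World frame = base frame: x ahead of the robot, y to its left, z up, the work surface at z = 0. Lengths are in m, angles in rad, forces in N, time in s.
With the tool pointing down it reaches from about 0.425 to 0.925 m from the base axis. Payload 6.8 kg.
Tool frame: the origin (TCP) lies at the very end of the fingers, on their centre line; the grasp point (between the pads) lies 19 mm behind it (grip_point_offset is the distance from the TCP to the grasp point, in m); z points along the fingers, y is the line along which they close (so a half turn about z gives the same grasp; the last joint's range is limited). The gripper opens to 85 mm and grips with 20 to 120 N. Pads are 22 mm wide; open, the fingers measure 114 mm over their backs; the gripper's body (76 mm by 85 mm) begins 54 mm behind the grasp point. The pads swing forward as they close: fully open they stand 13 mm farther back than shut.
Start: joints at [-1.22, 0.477, 0.022, 1.555, -0.011, 1.109, -0.083], TCP at [0.299, 0.605, 0.231] pointing down, gripper open.
Joint ranges: [-2.96, 2.96], [-0.34, 2.1], [-1.41, 1.46], [0.24, 2.44], [-1.37, 4.51], [0.17, 1.92], [-2.96, 2.96]. Speed limits (rad/s): [2.39, 2.39, 3.14, 3.14, 3.14, 3.14, 3.14].

INTERFACE

Orientations are given as a unit quaternion [w, x, y, z].
In Python, from station import * gives the robot as it stands.
- The arm moves only by the tool carry_out, never from a script. Its argument "rows" is text: rows parted by semicolons, each of 4 numbers parted by spaces: the shift along the world's x, y, z in mm, then the turn about the world's z in degrees. In form: dx dy dz yaw; .... A call has 1 to 10 rows; each row shifts and turns the commanded pose from where the row before left it; what a row does not reach is not made up. A row lasts 1/8 s, in which the tool goes at most 62.5 mm and 10.7 degrees, less where a joint would pass 70% of its speed; a pose out of reach is approached as far as the arm can. A call is refused whole if a number of a shift passes 62.5 or a number of a turn 10.7, either way. A call with a gripper value outside its range is refused whole. "claw" is the finger opening in mm, from 0 to 85.4, set as the call begins (left out, the last holds). The fingers move at their own pace and stop on an object; "force" is the grip in N (left out, the last holds). Time passes only in rows, so rows that do not move let the fingers close. It gives the time, the measured TCP pose, the force, the opening and the grip force at its end, in the units of the state.
- get_obs(): the state, without advancing time (a new reading comes with each control period).
- read_camera(name): name is "scene" or "top" or "wrist"; returns a dict with "img" (400x640x3 uint8, blue, green, red), "fov_y" (degrees; the focal length in pixels is half the picture's height over the tangent of half this angle, whatever the lens; pixels are square), "cx", "cy" (the principal point, pixels), "world_to_cam" (4x4, takes a point from world to camera coordinates). Camera axes: x right, y up, looking along -z (the intrinsics and any distortion apply to the point x, -y, -z); pixel columns grow to the right and rows downward; lengths in m; the calibration is good to about 2 mm. A picture is of the moment at which its call begins. There is no depth.
- hand_in(): hands the job in; it is judged then, once.
Trained networks look in the newest picture that a camera, given by its name, has taken for a name from the list of things; names that differ only in an ending like _2 or _b are one class to them, and where a whole thing is asked for, a point or a joint stands for the part that bears it (a point fixed in the world has none). Each returns a list of dicts, best first, with "confidence" (0 to 1); they miss things now and then, are a little off and sometimes report something else, mostly with a low value. They report only what shows in the picture. A call takes as long as a camera call. They do not tell look-alikes from the thing itself.
- recognise(camera, thing): "centre" ([column, row] in pixels, amid what is visible of it).
- outline_of(camera, thing): "pixels" (400x640 bool, what is visible of it) and "centre" ([column, row] in pixels, amid what is visible of it).
- place_of(camera, thing): "centre" ([column, row] in pixels: a listed point, or the origin of a listed thing).
The state is a dict: "t": time; "q": joint angles; "joint_vel": joint speeds; "joint_torque": joint torques, N m; "eef_pos": TCP position; "tool_rot": TCP orientation; "contact_force": force on the tool from outside, world axes, zero at the start; "torque": the same for the moment, N m; "gripper_width": opening from 0.0 (shut) to 1.0 (fully open); "grasp_force": force on a finger pad.
Only numpy, scipy, OpenCV 4.12 (cv2) and the standard library are available. Lean on these libraries where they do the work, as an engineer would, in place of code of your own. Each camera call takes 0.05 s, during which the arm holds its last target. There are 200 camera calls.

TASK

Check how the finishing turntable runs: take the blue reader out of its dock, and with the reader in hand give the turntable a gentle push (its red peg is there for that) so that it turns freely by itself, faster than one turn in eight seconds but never faster than one turn in three. While it coasts, follow the yellow tag: keep the reader's white nose upright over the yellow disc, about 1 to 3 cm above it and touching nothing, for six seconds without a break. Then raise the reader so that its nose is about ten centimetres higher than the tag, clear of everything, and finish while still holding it there; leave the bin, spool and scraper alone.

Things in the scene. Friction and masses are not known exactly. Their poses are not given: they have to be found in the camera images.
- turntable_base: fixed black foot of the turntable, a disc 180 mm across standing on the table; origin on the turning axis at table height. It does not turn with the platter. Its place varies
- turntable (a joint): angle of the platter about the vertical axis (rad, grows counter-clockwise seen from above, no stops, any start angle, at rest at the start). Platter with all on it: nominal 1.8 kg, about 0.013 kg m2 about the axis (varies -30 to +40 percent); very free bearing: drag 0.0004 N m per rad/s plus 0.0003 N m, so that a pushed platter slows over some 25 s
- platter (a point): point on the turning axis at the top face of the platter, 40 mm above the table. The platter is an aluminium disc 260 mm across and 12 mm thick; fixed at its centre is a black printed drum, outer diameter 170 mm, open on top, rim 110 mm above the table; drum, tag and peg turn with it
- tag (a point): centre of the top face of the yellow tag, a level disc 32 mm across and 6 mm thick on the rim of the drum, 82 mm from the turning axis, top 116 mm above the table; turns with the platter. At joint value 0 it lies towards the foot's own +x
- peg (a point): centre of the top of the red push peg, an upright round peg of 14 mm diameter standing on the platter 115 mm from the turning axis, outside the drum; from the platter (40 mm) up to 152 mm above the table; turns with the platter, a quarter turn counter-clockwise (seen from above) ahead of the tag
- reader: hand-held reader, 0.18 kg, standing upright in its dock. Origin at the centre of the lower end face of its round white nose, z up along it. The nose is 30 mm in diameter and 50 mm long; above it a square blue handle 30 by 30 mm, sides along its x and y, from 50 to 130 mm above the origin, to be gripped from above. In the dock its origin is 8 mm above the table
- dock: fixed grey dock block 80 by 80 by 35 mm high; origin at the centre of its underside; a round pocket 35 mm wide and 27 mm deep in its top holds the reader's nose loosely. It stands to the left or to the right of the turntable
- bin: bystander: small orange open bin 80 by 80 by 45 mm, on the other side of the turntable from the dock; origin under its centre
- spool: bystander: spool of red filament lying flat, 160 mm across, 50 mm high, beyond the turntable; origin under its centre
- scraper: bystander: flat scraper 200 mm long with a wooden handle, lying on the table beyond the turntable; origin on its underside
Things that resemble listed ones, but are neither listed nor needed, are in the scene too. What is shaped like the dock but green is not meant.

How it is judged:
By the outcome, as a careful person would: the job done as asked, in the order asked, and still so for the second after the job is handed in, while the arm keeps its last pose, push and grip.
It also fails if it takes over 58 s, if anything falls off the work surface, if the arm or the gripper's body presses on something with over 40 N, if the wrist force passes 120 N, or if a joint passes its speed limit or range.

## Working session

There is one attempt and no reset: what is moved stays moved. The work goes in short steps, Python scripts to look and compute and a tool call to move; the robot and the scene stay as the last step left them, time stands still between calls to the robot, and variables do not carry over. Pictures are saved under pics/ and viewed, at most 10 in all, crops included, and the job is handed in when it is done.

Besides the shell and the picture viewer there is one more tool, called after "Request:" as name(argument=value, ...), one argument or row to a line, values as JSON. carry_out: Moves the arm, as the interface text tells. Its arguments: {"type":"object","properties":{"rows":{"type":"string"},"claw":{"type":"number"},"force":{"type":"number"}},"required":["rows"]}

```bash
ls; mkdir -p pics; cat > h.py <<'E'
from station import *
import numpy as np, cv2
def ray(c,uv):
    f=200/np.tan(np.radians(c["fov_y"]/2)); M=np.array(c["world_to_cam"])
    k=c.get("dist"); d=np.array([(uv[0]-c["cx"])/f,-(uv[1]-c["cy"])/f,-1.]); R=M[:3,:3]
    return -R.T@M[:3,3], R.T@d/np.linalg.norm(d)
def atz(c,uv,z):
    o,d=ray(c,uv); return o+d*(z-o[2])/d[2]
def tri(*rs):
    A=sum(np.eye(3)-np.outer(d,d) for o,d in rs); b=sum((np.eye(3)-np.outer(d,d))@o for o,d in rs)
    return np.linalg.solve(A,b)
def proj(c,p):
    f=200/np.tan(np.radians(c["fov_y"]/2)); M=np.array(c["world_to_cam"]); q=M[:3,:3]@p+M[:3,3]
    return np.array([c["cx"]+f*q[0]/-q[2],c["cy"]-f*q[1]/-q[2]])
E
python3 - <<'E'
from h import *
np.set_printoptions(precision=3,suppress=True)
C={}
for n in("scene","top","wrist"):
    c=read_camera(n);C[n]=c;cv2.imwrite(f"pics/{n}.png",c["img"])
    print(n,[(k,v) for k,v in c.items() if k not in("img","world_to_cam")],ray(c,(320,200)))
for t in("turntable_base","platter","tag","peg","reader","dock","bin","spool","scraper"):
    for n in("scene","top"):
        print(t,n,[(np.round(r["centre"],1).tolist(),round(r["confidence"],2)) for r in place_of(n,t)])
print(get_obs())
E
```

```text
pics
scene [('fov_y', 55.540460269191136), ('cx', 323.31215182580416), ('cy', 195.1680587421559)] (array([ 1.006, -0.477,  0.763]), array([-0.51 ,  0.51 , -0.692]))
top [('fov_y', 54.659285697866814), ('cx', 311.2874002391792), ('cy', 202.71706110326554)] (array([0.352, 0.006, 0.971]), array([ 0.235, -0.024, -0.972]))
wrist [('fov_y', 58.36194456279581), ('cx', 316.6357211094335), ('cy', 204.1454484041565)] (array([0.225, 0.641, 0.373]), array([ 0.279, -0.13 , -0.951]))
turntable_base scene [([334.3, 238.5], 0.57)]
turntable_base top [([311.2, 209.1], 0.92)]
platter scene [([334.1, 226.8], 0.9)]
platter top [([313.2, 198.5], 0.95), ([347.3, 200.9], 0.56)]
tag scene [([303.5, 220.9], 0.59)]
tag top [([348.0, 203.4], 0.63)]
peg scene [([365.3, 220.7], 0.82), ([332.0, 224.6], 0.25)]
peg top [([321.6, 141.7], 0.57)]
reader scene [([368.0, 163.7], 0.69)]
reader top [([188.8, 258.2], 0.58)]
dock scene [([370.3, 163.9], 0.97), ([332.2, 150.0], 0.57)]
dock top [([184.0, 256.0], 0.65), ([190.4, 320.7], 0.6)]
bin scene []
bin top [([424.6, 255.5], 0.77)]
spool scene [([439.4, 213.3], 0.85)]
spool top [([210.4, 150.1], 0.96)]
scraper scene [([326.8, 342.6], 0.79)]
scraper top []
{'t': 1.05, 'q': array([-1.22 ,  0.477,  0.022,  1.555, -0.011,  1.109, -0.083]), 'joint_vel': array([ 0.001,  0.001, -0.001, -0.001, -0.001, -0.   ,  0.   ]), 'joint_torque': array([ -0.   , -59.635,   1.606, -28.154,   0.012,   0.002,  -0.   ]), 'eef_pos': array([0.299, 0.605, 0.231]), 'tool_rot': array([0.   , 0.227, 0.974, 0.   ]), 'contact_force': array([ 0.213,  0.646, -0.277]), 'torque': array([ 0.009, -0.005,  0.009]), 'grasp_force': 0.0, 'gripper_width': 0.9989495069249668}
```

View images.

View pics/top.png

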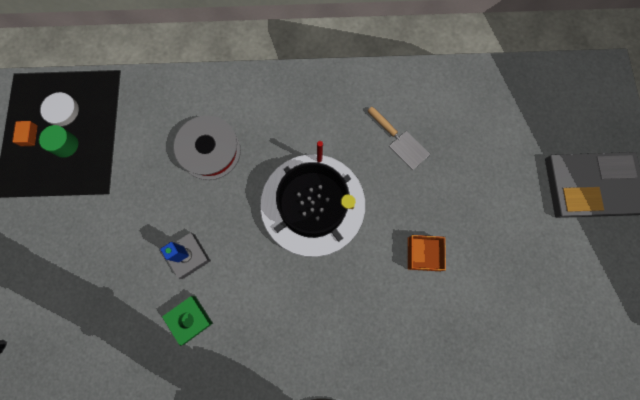

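View pics/scene.png

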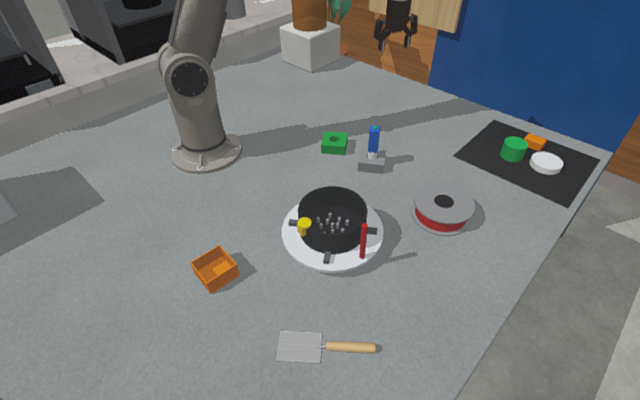

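```bash
python3 - <<'E'
from h import *
np.set_printoptions(precision=4,suppress=True)
c={n:read_camera(n) for n in("scene","top")}
def T(a,b): return tri(ray(c["scene"],a),ray(c["top"],b))
print("base",T((334.3,238.5),(311.2,209.1)),"platter",T((334.1,226.8),(313.2,198.5)),"tag",T((303.5,220.9),(348,203.4)),"peg",T((365.3,220.7),(321.6,141.7)))
print("reader",T((368,163.7),(188.8,258.2)),"dock",T((370.3,163.9),(184,256)),"dock2",T((332.2,150),(190.4,320.7)))
t=c["top"];s=c["scene"]
print("atz top: base",atz(t,(311.2,209.1),0),"plat",atz(t,(313.2,198.5),.04),"tag",atz(t,(348,203.4),.116),"peg",atz(t,(321.6,141.7),.152),"dock",atz(t,(184,256),0),"reader",atz(t,(188.8,258.2),.008))
print("atz sc: base",atz(s,(334.3,238.5),0),"plat",atz(s,(334.1,226.8),.04),"tag",atz(s,(303.5,220.9),.116),"peg",atz(s,(365.3,220.7),.152),"dock",atz(s,(370.3,163.9),0),"reader",atz(s,(368,163.7),.008))
for n in c:
  for th in("tag","peg","reader"):
    print(n,th,[(np.round(r["centre"],1),round(r["confidence"],2),int(r["pixels"].sum())) for r in outline_of(n,th)])
E
```

```text
base [ 0.567   0.0074 -0.007 ] platter [ 0.5777 -0.0007  0.0547] tag [ 0.5495 -0.0777  0.1162] peg [ 0.6813 -0.0205  0.1666]
reader [0.4455 0.3109 0.0035] dock [ 0.4499  0.322  -0.0003] dock2 [ 0.2949  0.3061 -0.0142]
atz top: base [0.5639 0.0056 0.    ] plat [ 0.5819 -0.0001  0.04  ] tag [ 0.5492 -0.0782  0.116 ] peg [ 0.6857 -0.0226  0.152 ] dock [0.4542 0.3275 0.    ] reader [0.4475 0.3127 0.008 ]
atz sc: base [0.5722 0.0051 0.    ] plat [0.5684 0.0083 0.04  ] tag [ 0.5496 -0.0771  0.116 ] peg [ 0.6745 -0.0074  0.152 ] dock [0.4474 0.3147 0.    ] reader [0.4473 0.3023 0.008 ]
scene tag [(array([333.5, 229.5]), 0.6, 6746)]
scene peg [(array([331.1, 229.6]), 0.95, 6820)]
scene reader [(array([373.8, 142.4]), 0.72, 318)]
top tag [(array([311.5, 204.8]), 0.68, 8414)]
top peg [(array([313.9, 205.6]), 0.63, 8640)]
top reader [(array([175.3, 252.2]), 0.78, 426)]
```

The top picture shows the turntable centred near (313,205), the yellow tag at (348,202) and the peg top at (320,142). The blue reader stands at (175,250) in the grey dock. The green look-alike is at (187,320), has no reader in it, and is not the one meant. In the scene view the reader is at (374,140), the tag at (304,225) and the peg at (364,240). I'll move above the reader and measure it from there.

Request:
carry_out(
  rows="25 -48 0 0;25 -48 0 0;25 -48 0 0;25 -48 0 0;25 -48 0 0;16 -45 0 0;0 0 0 0;0 0 0 0",
)

```text
t: 2.45
eef_pos: [0.4397, 0.3209, 0.2315]
tool_rot: [-0.0, 0.227, 0.974, 0.0]
contact_force: [-0.2, 0.5, 0.4]
gripper_width: 1.005
grasp_force: 0.0
```

```bash
cat >> h.py <<'E'
from scipy.optimize import least_squares
def mask(c,col):
    h=cv2.cvtColor(c["img"],cv2.COLOR_BGR2HSV); 
    lo,hi={"yellow":((22,120,80),(35,255,255)),"blue":((105,120,40),(130,255,255)),"red":((0,150,60),(6,255,255))}[col]
    m=cv2.inRange(h,lo,hi)
    if col=="red": m|=cv2.inRange(h,(172,150,60),(180,255,255))
    return m
def blobs(c,col):
    n,l,s,ce=cv2.connectedComponentsWithStats(mask(c,col)); 
    return [(s[i,4],ce[i],s[i,:4],l==i) for i in np.argsort(-s[1:,4])+1][:4]
E
python3 - <<'E'
from h import *
np.set_printoptions(precision=4,suppress=True)
C={n:read_camera(n) for n in("scene","top","wrist")}
cv2.imwrite("pics/w1.png",C["wrist"]["img"])
for n in C:
  for col in("yellow","red","blue"):
    print(n,col,[(b[0],b[1].round(1),b[2]) for b in blobs(C[n],col)])
# axis: white platter edge
for n in("scene","top"):
    g=cv2.cvtColor(C[n]["img"],cv2.COLOR_BGR2HSV)
    m=((g[...,2]>150)&(g[...,1]<50)).astype(np.uint8)
    roi=np.zeros_like(m);p=proj(C[n],np.array([.572,.003,.04]));cv2.circle(roi,(int(p[0]),int(p[1])),75,1,-1);m*=roi
    cs,_=cv2.findContours(m,cv2.RETR_EXTERNAL,cv2.CHAIN_APPROX_NONE);ct=max(cs,key=cv2.contourArea)[:,0,:]
    hull=cv2.convexHull(ct)[:,0,:]
    P=np.array([atz(C[n],u,.04)[:2] for u in hull.astype(float)])
    r=least_squares(lambda v:np.hypot(*(P-v[:2]).T)-v[2],[.57,0,.13],loss="soft_l1",f_scale=.002)
    print(n,"platter circle",r.x,np.abs(r.fun).mean(),len(P))
for n in("top","wrist","scene"):
    print(n,"reader",[(np.round(r["centre"],1),r["confidence"]) for r in place_of(n,"reader")],"dock",[(np.round(r["centre"],1),r["confidence"]) for r in place_of(n,"dock")])
o=get_obs();print(o["eef_pos"],o["tool_rot"],o["t"])
E
```

```text
scene yellow [(np.int32(197), array([303.4, 224.8]), array([297, 217,  15,  20], dtype=int32)), (np.int32(2), array([526.5, 141.5]), array([526, 141,   2,   2], dtype=int32))]
scene red [(np.int32(291), array([436.4, 223.8]), array([416, 209,  48,  22], dtype=int32)), (np.int32(148), array([362.8, 238.4]), array([360, 223,   7,  35], dtype=int32))]
scene blue [(np.int32(24233), array([547.8,  63.4]), array([428,   0, 212, 153], dtype=int32)), (np.int32(236), array([373.2, 138.9]), array([368, 126,  12,  26], dtype=int32))]
top yellow [(np.int32(161), array([347.5, 201.2]), array([341, 194,  14,  15], dtype=int32))]
top red [(np.int32(67), array([319.7, 149.3]), array([317, 141,   6,  21], dtype=int32)), (np.int32(37), array([223.5, 168.2]), array([212, 158,  22,  17], dtype=int32))]
top blue [(np.int32(323), array([174.8, 251.7]), array([160, 242,  28,  20], dtype=int32))]
wrist yellow []
wrist red [(np.int32(1512), array([373.5, 350.2]), array([327, 336, 104,  45], dtype=int32))]
wrist blue [(np.int32(2471), array([317.5, 211.5]), array([291, 175,  54,  75], dtype=int32))]
scene platter circle [ 0.5556 -0.0307  0.1577] 0.006717510467343273 25
top platter circle [0.5692 0.0017 0.1287] 0.00042059073141988634 37
top reader [(array([186.8, 258.2]), 0.75)] dock [(array([186.9, 258.2]), 0.75), (array([189. , 320.3]), 0.73)]
wrist reader [(array([317.9, 180. ]), 0.61)] dock [(array([237.5,  44.3]), 0.93), (array([318.2, 179.3]), 0.65)]
scene reader [(array([368.2, 161.3]), 0.76)] dock [(array([371.2, 164.3]), 0.66), (array([335. , 148.3]), 0.58)]
[0.4397 0.3206 0.2312] [-0.      0.2271  0.9739 -0.0001] 2.9
```

View pics/w1.png

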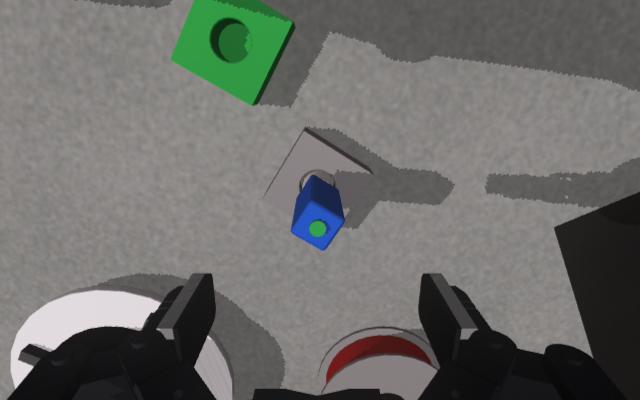

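The wrist picture shows the reader's top face with its green dot at (318,229). The nose enters the grey dock at (317,182). The green decoy at (235,45) is empty. Next I'll work out the reader's position and yaw.

```bash
python3 - <<'E'
from h import *
np.set_printoptions(precision=4,suppress=True)
C={n:read_camera(n) for n in("top","wrist","scene")}
def dot(c,b):
    x,y,w,h=b[2];m=cv2.inRange(cv2.cvtColor(c["img"],cv2.COLOR_BGR2HSV),(45,80,60),(85,255,255));z=np.zeros_like(m);z[y:y+h,x:x+w]=m[y:y+h,x:x+w]
    M=cv2.moments(z,True);return (M["m10"]/M["m00"],M["m01"]/M["m00"],M["m00"]) if M["m00"] else None
bw=blobs(C["wrist"],"blue")[0]; bt=blobs(C["top"],"blue")[0]; bs=blobs(C["scene"],"blue")[1]
dw,dt=dot(C["wrist"],bw),dot(C["top"],bt);print("dots",dw,dt,dot(C["scene"],bs))
print("top dot tri",tri(ray(C["wrist"],dw[:2]),ray(C["top"],dt[:2])),atz(C["wrist"],dw[:2],.138),atz(C["top"],dt[:2],.138))
r=[ray(C["wrist"],(318,180)),ray(C["top"],(186.8,258.2)),ray(C["scene"],(368.2,161.5))]
print("origin tri",tri(*r))
# fit box yaw/pos to blue silhouette in wrist by hull IoU
x0=atz(C["wrist"],dw[:2],.138)
def sil(c,p):
    x,y,t=p;R=np.array([[np.cos(t),-np.sin(t)],[np.sin(t),np.cos(t)]]);q=[]
    for z in(.058,.138):
        for a,b in((1,1),(1,-1),(-1,-1),(-1,1)): q.append(proj(c,np.r_[R@np.array([a,b])*.015+[x,y],z]))
    return cv2.convexHull(np.array(q,np.float32))
def cost(p,c,m):
    S=4;h=sil(c,p);im=np.zeros((400*S,640*S),np.uint8);cv2.fillPoly(im,[np.round((h+.5)*S).astype(np.int32)],1)
    im=cv2.resize(im.astype(np.float32),(640,400),interpolation=cv2.INTER_AREA);return np.abs(im-m).sum()
from scipy.optimize import minimize
c=C["wrist"];m=bw[3].astype(np.uint8);m=cv2.morphologyEx(m,cv2.MORPH_CLOSE,np.ones((25,25)));m=m.astype(np.float32)
best=min((minimize(cost,[x0[0],x0[1],t],args=(c,m),method="Nelder-Mead",options=dict(initial_simplex=[[x0[0],x0[1],t],[x0[0]+.004,x0[1],t],[x0[0],x0[1]+.004,t],[x0[0],x0[1],t+.2]])) for t in(0,.4,.8,1.2)),key=lambda r:r.fun)
print("box fit",best.x[:2],np.degrees(best.x[2]),best.fun,m.sum())
for n,b in(("top",blobs(C["top"],"yellow")[0]),("scene",blobs(C["scene"],"yellow")[0])):
    print(n,"yellow top-left",b[1],atz(C[n],b[1],.113))
b=blobs(C["scene"],"red")[1];ys,xs=np.nonzero(b[3]);print("peg sc top",xs[ys<ys.min()+2].mean(),ys.min(),atz(C["scene"],(xs[ys<ys.min()+2].mean(),ys.min()+1.),.152))
b=blobs(C["top"],"red")[0];ys,xs=np.nonzero(b[3]);print("peg top",atz(C["top"],(xs[ys<ys.min()+5].mean(),ys.min()+2.5),.152))
E
```

```text
dots (318.7085201793722, 226.23766816143498, 223.0) (167.9090909090909, 250.0909090909091, 22.0) (374.25, 127.25, 8.0)
top dot tri [0.4525 0.3159 0.1402] [0.4526 0.3152 0.138 ] [0.4535 0.317  0.138 ]
origin tri [0.4471 0.3134 0.0124]
box fit [0.4514 0.3152] 38.443478162376756 266.1875 2718.0
top yellow top-left [347.5309 201.2901] [ 0.5548 -0.0777  0.113 ]
scene yellow top-left [303.4061 224.8122] [ 0.5561 -0.0841  0.113 ]
peg sc top 364.0 223 [ 0.6785 -0.0169  0.152 ]
peg top [ 0.6815 -0.0177  0.152 ]
```

Request:
carry_out(
  rows="4 -2 0 -10;4 -2 0 -10;4 -1 0 -10;0 0 0 0;0 0 0 0",
  force=60,
)

```text
t: 3.68
eef_pos: [0.4517, 0.3153, 0.2313]
tool_rot: [-0.0, 0.47, 0.883, 0.0]
contact_force: [0.3, 0.7, 0.3]
gripper_width: 1.003
grasp_force: 0.0
```

```bash
python3 - <<'E'
from h import *
np.set_printoptions(precision=4,suppress=True)
c=read_camera("wrist");o=get_obs();print(o["eef_pos"],o["tool_rot"],o["t"])
b=blobs(c,"blue")[0];x,y,w,h=b[2]
print(b[1],b[2])
v=cv2.cvtColor(c["img"],cv2.COLOR_BGR2HSV)[...,2];print(np.percentile(v[b[3]],[5,25,50,75,95]))
th,_=cv2.threshold(v[b[3]],0,255,cv2.THRESH_OTSU);m=(b[3]&(v>th)).astype(np.uint8);m=cv2.morphologyEx(m,cv2.MORPH_CLOSE,np.ones((15,15)))
n,l,s,ce=cv2.connectedComponentsWithStats(m);i=1+np.argmax(s[1:,4]);cs,_=cv2.findContours((l==i).astype(np.uint8),0,1)
P=np.array([atz(c,p,.138)[:2]*1000 for p in cs[0][:,0].astype(float)],np.float32);r=cv2.minAreaRect(P);print("top face",th,s[i],r)
cv2.imwrite("pics/w2.png",cv2.resize(c["img"][100:300,220:420],(600,600),interpolation=cv2.INTER_NEAREST))
E
```

```text
[0.4517 0.3153 0.2313] [-0.0001  0.4704  0.8825  0.    ] 3.725
[317.77  194.146] [297 164  43  63]
[ 75.  77. 169. 200. 202.]
top face 135.0 [ 297  187   42   40 1570] ((451.14013671875, 315.7068176269531), (28.474430084228516, 28.369686126708984), 31.793014526367188)
```

View pics/w2.png

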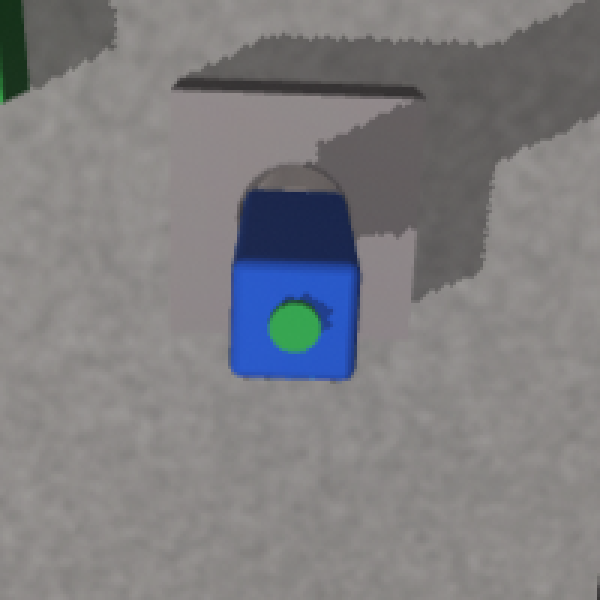

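The crop shows the reader upright in the grey dock, with its face edges parallel to the gripper and the dot at the centre. I'll go down and grip it.

Request:
carry_out(
  rows="0 0 -40 -2;0 0 -40 0;0 0 -35 0;0 0 -20 0;0 0 -4 0;0 0 0 0;0 0 0 0",
)

```text
t: 4.6
eef_pos: [0.4526, 0.3157, 0.0934]
tool_rot: [0.0, 0.487, 0.873, 0.001]
contact_force: [-0.8, -0.4, 0.4]
gripper_width: 0.997
grasp_force: 0.0
```

Request:
carry_out(
  rows="0 0 0 0;0 0 0 0;0 0 0 0;0 0 0 0;0 0 0 0;0 0 0 0;0 0 0 0",
  claw=10,
  force=60,
)

```text
t: 5.48
eef_pos: [0.4522, 0.3154, 0.0926]
tool_rot: [0.0, 0.487, 0.873, 0.0]
contact_force: [-0.1, 0.1, 4.5]
gripper_width: 0.343
grasp_force: 59.8
```

Request:
carry_out(
  rows="0 0 15 0;0 0 30 0;0 0 40 0;0 0 40 0;0 0 35 0;0 0 15 0;0 0 0 0;0 0 0 0",
)

```text
t: 6.48
eef_pos: [0.4511, 0.3146, 0.2656]
tool_rot: [-0.0, 0.487, 0.873, -0.001]
contact_force: [0.1, -0.4, -2.7]
gripper_width: 0.342
grasp_force: 60.3
```

```bash
python3 - <<'E'
from h import *
np.set_printoptions(precision=4,suppress=True)
C={n:read_camera(n) for n in("top","wrist","scene")}
o=get_obs();print(o["eef_pos"],o["tool_rot"],o["contact_force"],o["t"])
p=o["eef_pos"]-[0,0,.0846]
for n in C:
    u=proj(C[n],p);print(n,"exp nose",u,[(np.round(r["centre"],1),round(r["confidence"],2)) for r in place_of(n,"reader")])
    cv2.imwrite(f"pics/l_{n}.png",C[n]["img"])
u=proj(C["scene"],p).astype(int);a=C["scene"]["img"][u[1]-70:u[1]+30,u[0]-50:u[0]+50]
x=proj(C["wrist"],p).astype(int);print(x);b=C["wrist"]["img"][:, 170:470]
cv2.imwrite("pics/l.png",np.hstack([cv2.resize(a,(400,400)),cv2.resize(b,(300,400))]))
# lines of sight: nose estimates
E
```

```text
[0.4514 0.3148 0.2659] [-0.0004  0.487   0.8734 -0.0013] [ 0.5867 -0.4068 -2.1106] 6.625
top exp nose [161.2089 248.7823] [(array([158.2, 250.7]), 0.66)]
wrist exp nose [318.3434 211.782 ] [(array([314.5, 210.5]), 0.77)]
scene exp nose [375.6489 114.9798] [(array([372.5, 116.1]), 0.71), (array([333.2, 238.5]), 0.5)]
[318 211]
```

View pics/l.png

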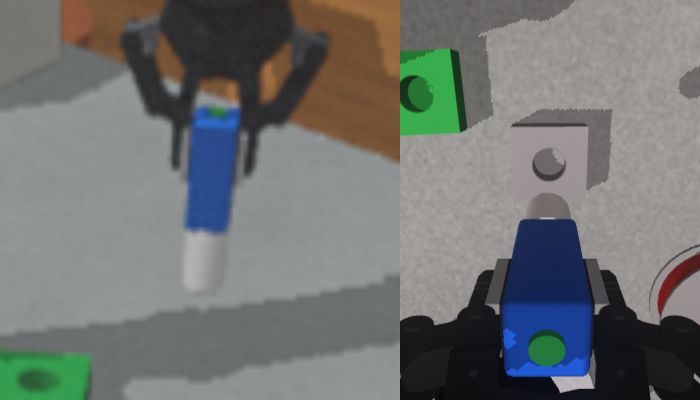

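The reader is held upright: white nose below, blue handle between the pads, dock empty. I'll carry it over to the start of the push.

Request:
carry_out(
  rows="12 -22 10 0;24 -43 0 0;24 -44 0 0;24 -44 0 0;24 -44 0 0;24 -44 0 0;24 -44 0 0;24 -44 0 0;21 -38 0 0;10 -16 0 0",
)

```text
t: 8.02
eef_pos: [0.6634, -0.0711, 0.2769]
tool_rot: [0.0, 0.489, 0.873, -0.001]
contact_force: [1.0, 0.5, -2.6]
gripper_width: 0.345
grasp_force: 60.1
```

Request:
carry_out(
  rows="0 0 0 0;0 0 0 0;0 0 0 0",
)

```text
t: 8.4
eef_pos: [0.6627, -0.0657, 0.2773]
tool_rot: [-0.0, 0.486, 0.874, 0.0]
contact_force: [-0.8, -0.4, -2.4]
gripper_width: 0.343
grasp_force: 60.1
```

```bash
python3 - <<'E'
from h import *
np.set_printoptions(precision=4,suppress=True)
C={n:read_camera(n) for n in("top","wrist","scene")}
o=get_obs();print(o["eef_pos"],o["tool_rot"],o["contact_force"],o["t"])
for n in C: cv2.imwrite(f"pics/p_{n}.png",C[n]["img"])
rs=[]
for n in C:
    r=place_of(n,"reader");print(n,[(np.round(x["centre"],1),round(x["confidence"],2)) for x in r], proj(C[n],o["eef_pos"]-[0,0,.0846]))
    if r: rs.append(ray(C[n],r[0]["centre"]))
print("nose",tri(*rs)-o["eef_pos"])
for t in("tag","peg","platter"):
    R=[];
    for n in C:
        r=place_of(n,t); print(t,n,[(np.round(x["centre"],1),round(x["confidence"],2),atz(C[n],x["centre"],{"tag":.116,"peg":.152,"platter":.04}[t])[:2]) for x in r[:2]])
for n in C:
  for col in("yellow","red"):print(n,col,[(b[0],b[1].round(1),b[2]) for b in blobs(C[n],col)])
# drum/platter in scene: hull of turntable mask
m=outline_of("scene","turntable_base"); print([(x["pixels"].sum(),x["confidence"]) for x in m])
cv2.imwrite("pics/p2.png",np.hstack([C["wrist"]["img"][:,100:540],C["scene"]["img"][100:300,230:410].repeat(2,0).repeat(2,1)]))
E
```

```text
[ 0.6628 -0.0667  0.2775] [-0.      0.4864  0.8737  0.0002] [ 0.2889 -0.2126 -1.4784] 8.55
top [] [342.9719 143.7696]
wrist [(array([317. , 208.4]), 0.76)] [317.0055 212.7062]
scene [] [343.7953 219.8904]
nose [-0.0436  0.0697  0.1422]
tag top []
tag wrist [(array([201.6, 125.4]), 0.86, array([ 0.5548, -0.0753]))]
tag scene [(array([303.4, 220. ]), 0.7, array([ 0.5474, -0.0753])), (array([331.1, 237.9]), 0.46, array([ 0.6318, -0.0717]))]
peg top []
peg wrist [(array([371. , 156.3]), 0.62, array([ 0.6814, -0.0192]))]
peg scene [(array([363.6, 223.3]), 0.82, array([ 0.6766, -0.0159])), (array([332., 226.]), 0.42, array([ 0.6313, -0.0682]))]
platter top []
platter wrist [(array([274.7,  54.8]), 0.57, array([0.5698, 0.0046]))]
platter scene [(array([330.1, 225.5]), 0.79, array([0.5578, 0.0047]))]
top yellow []
top red [(np.int32(37), array([223.5, 168.2]), array([212, 158,  22,  17], dtype=int32))]
wrist yellow [(np.int32(1192), array([198.7, 126.9]), array([180, 108,  39,  40], dtype=int32))]
wrist red [(np.int32(236), array([371.1, 153.8]), array([363, 145,  17,  18], dtype=int32)), (np.int32(132), array([357. , 140.9]), array([351, 131,  13,  22], dtype=int32))]
scene yellow [(np.int32(197), array([303.4, 224.8]), array([297, 217,  15,  20], dtype=int32)), (np.int32(2), array([526.5, 141.5]), array([526, 141,   2,   2], dtype=int32))]
scene red [(np.int32(300), array([437. , 223.8]), array([416, 209,  49,  22], dtype=int32)), (np.int32(102), array([362.4, 243. ]), array([360, 229,   6,  29], dtype=int32)), (np.int32(23), array([364. , 225.6]), array([362, 223,   5,   6], dtype=int32))]
[(np.int64(6312), 0.73)]
```

View pics/p2.png

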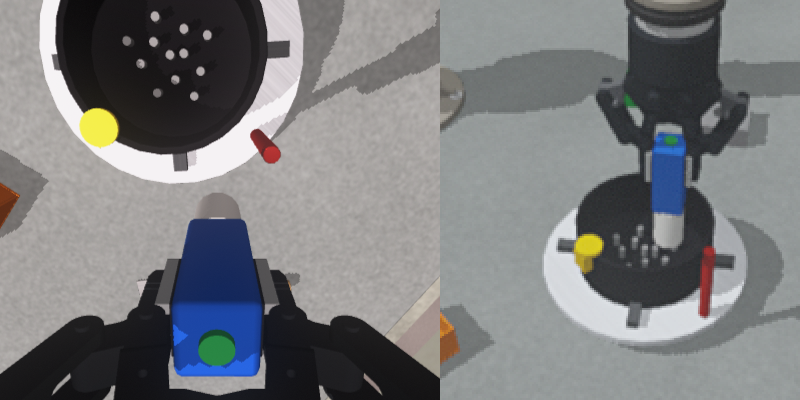

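The wrist view shows the tag at (199,127), the peg top at (371,155) and the nose just under the platter edge at (317,200). The scene view agrees. Next I'll fit the axis and angle.

```bash
python3 - <<'E'
from h import *
np.set_printoptions(precision=4,suppress=True)
c=read_camera("wrist");o=get_obs();s=read_camera("scene")
t=atz(c,blobs(c,"yellow")[0][1],.116)[:2];p=atz(c,(371.1,153.8),.152)[:2]
ts=atz(s,(303.4,220.9),.116)[:2];ps=atz(s,(364,224.3),.152)[:2]
def fit(t,p):
    r=least_squares(lambda v:np.r_[v[:2]+.082*np.array([np.cos(v[2]),np.sin(v[2])])-t,v[:2]+.115*np.array([-np.sin(v[2]),np.cos(v[2])])-p],[.57,0,-1.8]);return r.x[:2],np.degrees(r.x[2]),r.fun
print("w",t,p,fit(t,p));print("s",ts,ps,fit(ts,ps))
# drum rim in wrist? platter outer edge bright
g=cv2.cvtColor(c["img"],cv2.COLOR_BGR2HSV);m=((g[...,2]>170)&(g[...,1]<40)).astype(np.uint8);m[200:]=0
cs,_=cv2.findContours(m,0,1);ct=max(cs,key=cv2.contourArea)[:,0]
P=np.array([atz(c,u,.04)[:2] for u in ct.astype(float)]);d=np.hypot(*(P-[.5692,.0017]).T);in_=(d>.122)&(d<.14)&(ct[:,1]>3)
r=least_squares(lambda v:np.hypot(*(P[in_]-v).T)-.130,[.57,0],loss="soft_l1",f_scale=.001);print("platter wrist",r.x,in_.sum(),np.abs(r.fun).mean())
E
```

```text
w [ 0.5533 -0.0777] [ 0.6807 -0.0195] (array([0.5683, 0.0026]), np.float64(-100.95241523544554), array([-0.0005, -0.0002,  0.0005,  0.0002]))
s [ 0.5494 -0.0773] [ 0.6791 -0.0176] (array([0.5654, 0.0036]), np.float64(-100.77392087818981), array([ 0.0007,  0.0003, -0.0007, -0.0003]))
platter wrist [ 0.5677 -0.0007] 614 0.0027061461383370224
```

```bash
cat >> h.py <<'E'
AX=np.array([.568,.0022])
def pol(th,r): return AX+np.array(r)[...,None]*np.stack([np.cos(np.radians(th)),np.sin(np.radians(th))],-1)
def rows(start,P):
    d=np.diff(np.vstack([start,P]),axis=0)*1000
    return "; ".join(f"{a:.1f} {b:.1f} 0 0" for a,b in d)
E
python3 - <<'E'
from h import *
np.set_printoptions(precision=4,suppress=True)
c=read_camera("wrist");o=get_obs()
e=o["eef_pos"];print(e,o["t"])
a=np.linspace(0,2*np.pi,60);rim=np.array([proj(c,e+[.015*np.cos(k),.015*np.sin(k),-.0846]) for k in a]);print("rim exp rows",rim[:,1].min(),rim[:,1].max(),"cols",rim[:,0].min(),rim[:,0].max())
col=c["img"][170:225,317].astype(int);print(col.sum(1).tolist())
th=-36+np.cumsum([3,4,3,2.5,2,3,4.5,6.5,8.5,10.5]);P=pol(th,np.full(10,.117));print(rows(e[:2],P))
th2=th[-1]+np.cumsum([11.5,12,12,12,8,4,1,0]);r2=[.117,.117,.117,.117,.115,.105,.094,.085];P2=pol(th2,r2);print(th2);print(rows(P[-1],P2))
E
```

```text
[ 0.6629 -0.0678  0.2773] 9.35
rim exp rows 190.35492484597358 232.14751187903278 cols 295.31416809679445 339.68867354704287
[730, 728, 730, 729, 687, 478, 509, 512, 512, 505, 495, 486, 483, 492, 506, 521, 518, 513, 505, 505, 503, 497, 451, 370, 369, 369, 369, 371, 370, 371, 371, 368, 371, 372, 370, 372, 371, 368, 369, 366, 366, 369, 369, 367, 370, 365, 367, 496, 562, 243, 177, 174, 176, 175, 172]
3.2 6.3 0 0; 4.2 7.0 0 0; 2.8 5.4 0 0; 2.1 4.6 0 0; 1.6 3.8 0 0; 2.1 5.8 0 0; 2.6 8.8 0 0; 2.5 13.0 0 0; 1.0 17.3 0 0; -2.3 21.3 0 0
[23. 35. 47. 59. 67. 71. 72. 72.]
-7.0 22.4 0 0; -11.9 21.4 0 0; -16.0 18.5 0 0; -19.5 14.7 0 0; -15.3 5.6 0 0; -10.7 -6.6 0 0; -5.1 -9.9 0 0; -2.8 -8.6 0 0
```

Request:
carry_out(
  rows="0 0 -20 0;0 0 -25 0;0 0 -15 0;0 0 -2.5 0;0 0 0 0;0 0 0 0",
)

```text
t: 10.1
eef_pos: [0.6636, -0.0679, 0.2159]
tool_rot: [0.001, 0.487, 0.873, 0.0]
contact_force: [-0.4, 0.6, -2.3]
gripper_width: 0.342
grasp_force: 60.1
```

The nose rim shows at row 192 against 190 predicted, so it sits under the TCP. Now the push.

Request:
carry_out(
  rows="2.5 6.5 0 0;4 7 0 0;3 5.5 0 0;2 4.5 0 0;1.5 4 0 0;2 6 0 0;2.5 9 0 0;2.5 13 0 0;1 17.5 0 0;-2.5 21.5 0 0",
)

```text
t: 11.35
eef_pos: [0.6815, 0.0283, 0.2148]
tool_rot: [0.0, 0.487, 0.873, 0.0]
contact_force: [0.1, -0.3, -2.2]
gripper_width: 0.341
grasp_force: 60.1
```

Request:
carry_out(
  rows="-7 22.5 0 0;-12 21.5 0 0;-16 18.5 0 0;-19.5 14.5 0 0;-15.5 5.5 0 0;-10.5 -6.5 0 0;-5 -10 0 0",
)

```text
t: 12.22
eef_pos: [0.5954, 0.0914, 0.215]
tool_rot: [0.0, 0.487, 0.873, -0.0]
contact_force: [-0.4, -0.1, -1.9]
gripper_width: 0.347
grasp_force: 60.1
```

```bash
cat >> h.py <<'E'
def look(names=("scene","wrist"),save=None):
    out=[]
    for n in names:
        t=get_obs()["t"]; c=read_camera(n)
        if save: cv2.imwrite(f"pics/{save}_{n}.png",c["img"])
        for b in blobs(c,"yellow"):
            if b[0]<25: continue
            # tag top: use upper part in scene (side hidden elsewhere)
            x,y,w,h=b[2]; u=b[1] if n=="wrist" else (x+w/2-.5,y+4.0)
            p=atz(c,u,.116)[:2]-AX; r=np.hypot(*p)
            if .06<r<.105: out.append((n+" tag",t,np.degrees(np.arctan2(p[1],p[0])),r,b[0]))
        for b in blobs(c,"red"):
            if b[0]<12: continue
            ys,xs=np.nonzero(b[3]); u=(xs[ys<ys.min()+2].mean(),ys.min()+1.) if n=="scene" else b[1]
            p=atz(c,u,.152)[:2]-AX; r=np.hypot(*p)
            if .1<r<.13: out.append((n+" peg",t,np.degrees(np.arctan2(p[1],p[0]))-90,r,b[0]))
    for q in out: print(q[0],"t=%.3f tagang=%.1f r=%.4f n=%d"%q[1:])
    o=get_obs();print("now",o["t"],o["eef_pos"],o["contact_force"]);return out
E
python3 -c "
from h import *
look(save='c1')"
```

```text
scene tag t=12.225 tagang=22.5 r=0.0792 n=179
scene peg t=12.225 tagang=20.9 r=0.1118 n=83
wrist peg t=12.275 tagang=26.1 r=0.1156 n=401
now 12.325 [0.59583554 0.08945389 0.21512141] [ 2.44841736e-04  9.01872102e-01 -2.15531123e+00]
```

```bash
python3 -c "
from h import *
print(rows(np.array([.5958,.0893]),pol(np.array([72,74,78,85]),[.087,.084,.082,.082])))"
```

```text
-0.9 -4.4 0 0; -3.7 -2.0 0 0; -6.1 -0.5 0 0; -9.9 1.5 0 0
```

Request:
carry_out(
  rows="-1 -4.5 0 0;-3.5 -2 0 0;-6 -0.5 0 0;-10 1.5 0 0",
)

```text
t: 12.82
eef_pos: [0.575, 0.0872, 0.2147]
tool_rot: [-0.0, 0.487, 0.873, -0.0]
contact_force: [0.1, -0.1, -1.7]
gripper_width: 0.346
grasp_force: 60.1
```

```bash
python3 -c "
from h import *
look(save='c2')"
```

```text
scene tag t=12.825 tagang=78.4 r=0.0775 n=115
scene peg t=12.825 tagang=80.8 r=0.1129 n=86
wrist tag t=12.875 tagang=89.5 r=0.0915 n=109
wrist peg t=12.875 tagang=78.0 r=0.1123 n=919
now 12.925 [0.57406003 0.08773701 0.21469875] [-0.17070407  0.51365572 -1.91656052]
```

```bash
cat >> h.py <<'E'
import json,os
from scipy.optimize import minimize_scalar
def meas(c):
    """scene picture -> tag angles (deg) from peg top and from tag, pixel bias calibrated at the start"""
    def pt(th,r,z): return proj(c,np.r_[pol(th,r),z])
    res=[]
    for col,r,z,off in(("red",.115,.152,90),("yellow",.082,.116,0)):
        ref=np.array([364,224.]) if col=="red" else np.array([304-.5+.5,221.])
        bias=ref-pt(-101+off,r,z)
        for b in blobs(c,col):
            ys,xs=np.nonzero(b[3]);x,y,w,h=b[2]
            if b[0]<12: continue
            u=np.array([xs[ys<ys.min()+2].mean(),ys.min()+1.]) if col=="red" else np.array([x+w/2-.5,y+4.])
            if col=="yellow" and b[0]<150: continue
            g=np.arange(0,360,.25);e=[np.hypot(*(pt(t+off,r,z)+bias-u)) for t in g];i=int(np.argmin(e))
            if e[i]<4: res.append((col,float(g[i]),float(e[i])))
    return res
def plan(n=10,new=True,guess=97.,cmd=None,hold=.05,skip=()):
    if new:
        t=get_obs()["t"];c=read_camera("scene");m=meas(c);cv2.imwrite("pics/t%d.png"%(t*1000),c["img"]);print("meas",t,m)
        log=json.load(open("log.json")) if os.path.exists("log.json") else []
        log+=[(t,)+tuple(x) for x in m];json.dump(log,open("log.json","w"))
    log=[l for l in json.load(open("log.json")) if l[3]<3]
    o=get_obs();now=o["t"];T=np.array([l[0] for l in log]);A=np.array([l[2] for l in log]);dec=4.0
    model=lambda v,t:v[0]+v[1]*(t-12.2)-v[2]/2*(t-12.2)**2
    # unwrap against the guess
    v=np.array([21.,guess,dec])
    for _ in range(4):
        U=A+360*np.round((model(v,T)-A)/360)
        v=least_squares(lambda v:np.r_[(model(v,T)-U)/1.5,(v[2]-4)/1.,(v[1]-97)/6],v,loss="soft_l1").x
    print("fit",v,"res",np.round(model(v,T)-U,1),"omega now rad/s",np.radians(v[1]-v[2]*(now-12.2)))
    e=o["eef_pos"][:2]-AX;print("now",now,"tag",model(v,now)%360,"nose",np.degrees(np.arctan2(e[1],e[0]))%360,np.hypot(*e),"z",o["eef_pos"][2],"f",o["contact_force"].round(1))
    tt=now+.125*np.arange(1,n+1);th=model(v,tt);th[-1]+=.5*hold*v[1]
    P=pol(th,np.full(n,.082));print("end cmd",P[-1]);print(rows(cmd if cmd is not None else o["eef_pos"][:2],P))
E
python3 - <<'E'
from h import *
log=[]
for t,f in((12.225,"c1"),(12.825,"c2")):
    c=read_camera("scene") if t<12.5 else c; c=dict(c);c["img"]=cv2.imread(f"pics/{f}_scene.png");m=meas(c);print(t,m);log+=[(t,)+x for x in m]
json.dump(log,open("log.json","w"))
plan(new=False,cmd=np.array([.5747,.0875]))
E
```

```text
12.225 [('red', 20.75, 2.0285296187710635), ('yellow', 20.5, 0.8719324789467394)]
12.825 [('red', 81.25, 1.7335924608444209)]
fit [ 18.27932191 101.38441489   3.96802537] res [ 0.1  0.3 -0.4] omega now rad/s 1.7158191417630981
now 12.975 tag 95.6605958366145 nose 85.4625931515527 0.08578856420776765 z 0.2148612066039582 f [ 0.1  0.2 -1.9]
end cmd [ 0.50336698 -0.04826358]
-31.9 -7.3 0 0; -15.9 -7.1 0 0; -14.0 -10.2 0 0; -11.5 -12.9 0 0; -8.5 -14.9 0 0; -5.2 -16.3 0 0; -1.7 -16.9 0 0; 1.8 -16.8 0 0; 5.2 -16.0 0 0; 10.4 -17.4 0 0
```

Request:
carry_out(
  rows="-26 -4 0 0;-22 -10.5 2 0;-14 -10 2 0;-11.5 -13 1 0;-8.5 -15 0 0;-5 -16.5 0 0;-1.5 -17 0 0;2 -17 0 0;5 -16 0 0;10.5 -17.5 0 0",
)

```text
t: 14.22
eef_pos: [0.5046, -0.0507, 0.2198]
tool_rot: [0.0, 0.487, 0.873, 0.0]
contact_force: [1.1, -0.0, -1.9]
gripper_width: 0.345
grasp_force: 60.2
```

```bash
python3 -c "
from h import *
plan(cmd=np.array([.5037,-.049]))"
```

```text
meas 14.225 [('red', 210.25, 0.09665362374134856)]
fit [18.58566111 98.98918565  4.15268729] res [ 0.3  0.6 -1.6  0.3] omega now rad/s 1.5772952264500153
now 14.275 tag 215.04826422446243 nose 221.9318667905771 0.0832089366643431 z 0.22013270799549473 f [ 2.2 -2.2 -0.4]
end cmd [ 0.63696067 -0.04216694]
7.7 -8.1 0 0; 12.6 -9.9 0 0; 14.2 -7.2 0 0; 15.2 -4.3 0 0; 15.7 -1.3 0 0; 15.5 1.7 0 0; 14.9 4.6 0 0; 13.6 7.2 0 0; 12.0 9.6 0 0; 11.9 14.5 0 0
```

Request:
carry_out(
  rows="7.5 -8 0 0;12.5 -10 0 0;14 -7 0 0;15 -4.5 0 0;15.5 -1.5 0 0;15.5 1.5 0 0;15 4.5 0 0;13.5 7 0 0;12 9.5 0 0;9.5 12 0 0",
)

```text
t: 15.52
eef_pos: [0.6351, -0.0448, 0.2198]
tool_rot: [-0.0, 0.487, 0.873, 0.0]
contact_force: [-0.5, -0.7, -2.6]
gripper_width: 0.343
grasp_force: 60.2
```

```bash
python3 -c "
from h import *
plan(cmd=np.array([.6337,-.0455]),hold=0)
import glob
f=sorted(glob.glob('pics/t1*.png'))
a=[cv2.resize(cv2.imread(x)[150:300,240:420],(400,333)) for x in f]
cv2.imwrite('pics/v1.png',np.hstack(a[-2:]))"
```

```text
meas 15.525 [('red', 323.25, 1.0380639793904807), ('yellow', 324.0, 1.7359137179799724)]
fit [18.65529105 98.99755222  4.35775527] res [ 0.4  0.6 -1.6 -0.1  0.5 -0.3] omega now rad/s 1.4711402637428237
now 15.575 tag 327.9532517366686 nose 327.09219108679775 0.08134898739315852 z 0.219612680291844 f [ 1.7  2.6 -1.6]
end cmd [0.59616475 0.07921134]
10.6 17.6 0 0; 4.2 14.3 0 0; 1.5 14.7 0 0; -1.1 14.7 0 0; -3.7 14.1 0 0; -6.1 13.2 0 0; -8.3 11.8 0 0; -10.1 10.1 0 0; -11.7 8.2 0 0; -12.8 6.0 0 0
```

View pics/v1.png

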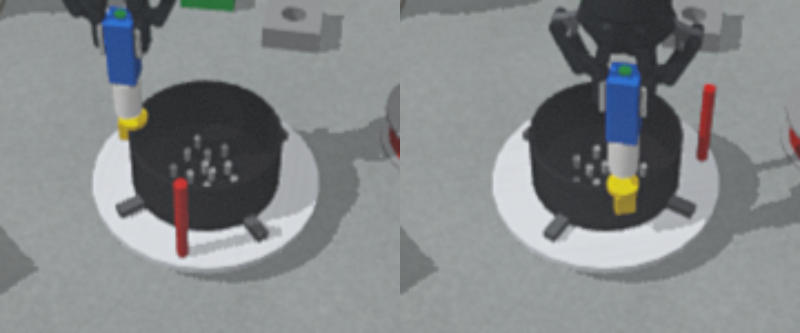

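The scene crops show the nose just ahead of the yellow disc in the first frame and right over it in the second. I'll keep following it.

Request:
carry_out(
  rows="9 16 0 0;5.5 15.5 0 0;1.5 15 0 0;-1 14.5 0 0;-3.5 14 0 0;-6 13 0 0;-8.5 12 0 0;-10 10 0 0;-12 8 0 0;-13 6 0 0",
)

```text
t: 16.82
eef_pos: [0.5955, 0.0785, 0.2198]
tool_rot: [-0.0, 0.487, 0.873, -0.0]
contact_force: [-0.2, -0.5, -1.7]
gripper_width: 0.347
grasp_force: 60.3
```

```bash
python3 -c "
from h import *
plan(cmd=np.array([.5957,.0785]),hold=0)"
```

```text
meas 16.825 [('red', 74.75, 1.6066281694546427)]
fit [18.646677   97.92853766  3.53683608] res [ 0.3  0.6 -2.1 -0.5  1.5  0.7 -1. ] omega now rad/s 1.4205903069783272
now 16.875 tag 77.81270908933737 nose 71.52205858209089 0.08144462074295779 z 0.21965945342920964 f [-2.4  0.8 -2.2]
end cmd [0.48612851 0.00678902]
-24.8 5.6 0 0; -14.4 -0.8 0 0; -14.0 -3.2 0 0; -13.1 -5.6 0 0; -11.9 -7.7 0 0; -10.3 -9.6 0 0; -8.5 -11.2 0 0; -6.4 -12.4 0 0; -4.2 -13.2 0 0; -1.9 -13.7 0 0
```

Request:
carry_out(
  rows="-22 5.5 0 0;-16 -0.5 0 0;-14 -3 0 0;-13 -5.5 0 0;-12 -7.5 0 0;-10.5 -9.5 0 0;-8.5 -11 0 0;-6.5 -12.5 0 0;-4 -13 0 0;-2 -14 0 0",
)

```text
t: 18.12
eef_pos: [0.4878, 0.0062, 0.2199]
tool_rot: [0.0, 0.487, 0.873, 0.0]
contact_force: [-0.1, -0.3, -2.1]
gripper_width: 0.345
grasp_force: 60.1
```

```bash
python3 -c "
from h import *
plan(cmd=np.array([.4872,.0075]),hold=0)"
```

```text
meas 18.125 [('red', 176.75, 1.4383356071941953)]
fit [18.64572828 97.93645083  3.54154053] res [ 0.3  0.6 -2.1 -0.5  1.5  0.7 -1.   0. ] omega now rad/s 1.3399895557822092
now 18.175 tag 180.5984167293126 nose 178.75327427054984 0.0803945872574006 z 0.21992053873542133 f [-1.2 -2.3 -2.5]
end cmd [ 0.57343627 -0.0796196 ]
0.1 -19.8 0 0; 3.5 -13.1 0 0; 5.6 -12.3 0 0; 7.5 -11.2 0 0; 9.2 -9.7 0 0; 10.5 -8.1 0 0; 11.6 -6.2 0 0; 12.4 -4.3 0 0; 12.9 -2.2 0 0; 13.0 -0.2 0 0
```

Request:
carry_out(
  rows="0 -18 0 0;3.5 -15 0 0;5.5 -12 0 0;7.5 -11 0 0;9 -9.5 0 0;10.5 -8 0 0;11.5 -6.5 0 0;12.5 -4.5 0 0;13 -2 0 0;13 0 0 0",
)

```text
t: 19.42
eef_pos: [0.5749, -0.0792, 0.2198]
tool_rot: [0.0, 0.487, 0.873, 0.0]
contact_force: [0.8, 0.3, -3.0]
gripper_width: 0.343
grasp_force: 60.2
```

```bash
python3 -c "
from h import *
plan(cmd=np.array([.5732,-.079]),hold=0)"
```

```text
meas 19.425 [('red', 271.0, 0.6073859642704045), ('yellow', 272.5, 1.7636386723012707)]
fit [18.54052966 98.30485642  3.70583721] res [ 0.2  0.5 -2.  -0.2  1.7  0.9 -1.2 -0.8  1.1 -0.4] omega now rad/s 1.2452032481450617
now 19.475 tag 275.6414850239182 nose 276.0602489292176 0.08136093400890275 z 0.2198376271353081 f [ 2.9  0.3 -1.4]
end cmd [0.64995361 0.00495794]
15.4 1.8 0 0; 11.9 4.1 0 0; 11.1 5.8 0 0; 10.0 7.4 0 0; 8.7 8.8 0 0; 7.3 9.9 0 0; 5.7 10.8 0 0; 4.0 11.5 0 0; 2.2 11.8 0 0; 0.5 12.0 0 0
```

Request:
carry_out(
  rows="14.5 2 0 0;12 4 0 0;11 6 0 0;10 7.5 0 0;9 9 0 0;7.5 10 0 0;5.5 11 0 0;4 11.5 0 0;2 12 0 0;0.5 12 0 0",
)

```text
t: 20.72
eef_pos: [0.6499, 0.0067, 0.2198]
tool_rot: [-0.0, 0.487, 0.873, 0.0]
contact_force: [0.2, -0.2, -2.6]
gripper_width: 0.346
grasp_force: 60.3
```

```bash
python3 -c "
from h import *
plan(cmd=np.array([.6492,.006]),hold=0)"
```

```text
meas 20.725 [('yellow', 0.0, 1.1880885561715098)]
fit [18.41033349 98.60187275  3.80670793] res [ 0.1  0.4 -2.   0.   2.   1.2 -1.  -0.9  0.5 -1.   0.7] omega now rad/s 1.1512078696183814
now 20.775 tag 3.966585762865634 nose 4.790829781067391 0.0822828663724644 z 0.21964357402110113 f [-0.2  2.  -1.9]
end cmd [0.57736544 0.08366342]
-1.0 13.5 0 0; -3.3 11.2 0 0; -4.8 10.5 0 0; -6.2 9.7 0 0; -7.4 8.7 0 0; -8.5 7.5 0 0; -9.3 6.2 0 0; -10.0 4.9 0 0; -10.5 3.4 0 0; -10.8 2.0 0 0
```

Request:
carry_out(
  rows="-1 13 0 0;-3.5 11.5 0 0;-5 10.5 0 0;-6 9.5 0 0;-7.5 8.5 0 0;-8.5 7.5 0 0;-9 6 0 0;-10 5 0 0;-10.5 3.5 0 0;-11 2 0 0",
)

```text
t: 22.02
eef_pos: [0.5772, 0.0828, 0.2198]
tool_rot: [0.0, 0.487, 0.873, 0.0]
contact_force: [0.7, -0.4, -1.4]
gripper_width: 0.344
grasp_force: 60.3
```

```bash
python3 -c "
from h import *
plan(cmd=np.array([.577,.0832]),hold=0)"
```

```text
meas 22.025 [('red', 91.0, 1.3034894592032764)]
fit [18.8983855  97.72196072  3.53581146] res [ 0.6  0.8 -2.  -0.7  1.   0.3 -1.7 -0.9  1.7  0.2  3.5 -2.6] omega now rad/s 1.09616839223314
now 22.075 tag 91.50431520531299 nose 84.50231326799904 0.08115739321068238 z 0.21967671464435218 f [-2.  -0.8 -2.5]
end cmd [0.48802217 0.02029825]
-22.3 -0.1 0 0; -10.8 -2.5 0 0; -10.3 -3.9 0 0; -9.6 -5.2 0 0; -8.8 -6.4 0 0; -7.8 -7.5 0 0; -6.7 -8.4 0 0; -5.5 -9.1 0 0; -4.3 -9.7 0 0; -3.0 -10.1 0 0
```

Request:
carry_out(
  rows="-20 0 0 0;-12.5 -2.5 0 0;-10.5 -4 0 0;-9.5 -5 0 0;-9 -6.5 0 0;-8 -7.5 0 0;-6.5 -8.5 0 0;-5.5 -9 0 0;-4.5 -9.5 0 0;-3 -10 0 0",
)

```text
t: 23.32
eef_pos: [0.4887, 0.0195, 0.2198]
tool_rot: [0.0, 0.487, 0.873, 0.0]
contact_force: [0.1, -0.3, -2.0]
gripper_width: 0.341
grasp_force: 60.2
```

```bash
python3 -c "
from h import *
plan(cmd=np.array([.488,.0207]),hold=0)
import glob
f=sorted(glob.glob('pics/t[12]*.png'))[-6:]
a=[cv2.resize(cv2.imread(x)[170:290,260:400],(260,223)) for x in f]
cv2.imwrite('pics/v2.png',np.vstack([np.hstack(a[:3]),np.hstack(a[3:])]))"
```

```text
meas 23.325 [('red', 170.75, 1.5736639018081402)]
fit [19.17401581 97.34937872  3.427634  ] res [ 0.9  1.1 -1.9 -1.   0.7 -0.1 -2.  -0.9  2.1  0.6  4.5 -0.8 -0.7] omega now rad/s 1.0305395847076186
now 23.375 tag 173.03078522708302 nose 168.84249593075847 0.08118901007467448 z 0.21982314190914987 f [-0.7 -0.6 -2.6]
end cmd [ 0.5322594  -0.07160115]
-2.0 -19.1 0 0; 0.7 -10.4 0 0; 2.0 -10.2 0 0; 3.3 -9.8 0 0; 4.4 -9.2 0 0; 5.5 -8.5 0 0; 6.4 -7.7 0 0; 7.3 -6.8 0 0; 8.0 -5.8 0 0; 8.6 -4.8 0 0
```

View pics/v2.png

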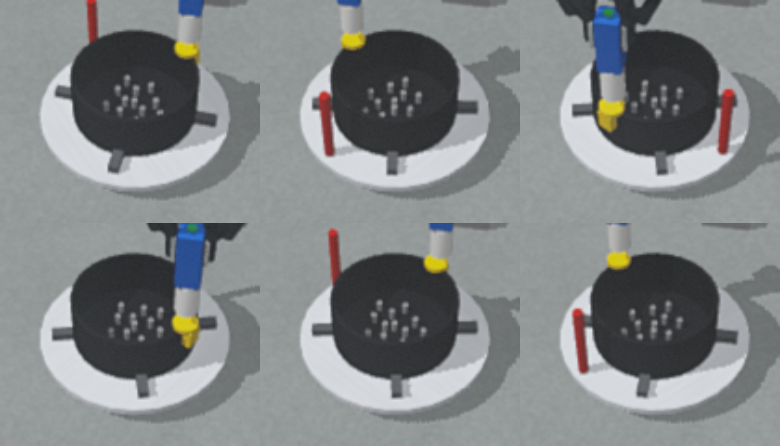

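All six frames show the nose right over the yellow disc, from t=16.8 to 23.3 s. Now I'll raise it.

Request:
carry_out(
  rows="-1 -10 10 0;0 -5 20 0;0 0 25 0;0 0 18 0;0 0 8 0;0 0 0 0;0 0 0 0;0 0 0 0;0 0 0 0;0 0 0 0",
)

```text
t: 24.62
eef_pos: [0.4879, 0.0052, 0.3006]
tool_rot: [-0.0, 0.487, 0.873, -0.0]
contact_force: [-0.3, 0.0, -1.2]
gripper_width: 0.342
grasp_force: 60.2
```

```bash
python3 -c "
from h import *
o=get_obs();print(o['eef_pos'],o['eef_pos'][2]-.0846-.116,o['grasp_force'],o['contact_force'],o['joint_vel'].round(3))
print(hand_in())"
```

```text
[0.48785373 0.00520342 0.30060653] 0.10000653155254606 60.23720026016235 [-0.28585884  0.02782924 -1.23002163] [-0.001 -0.002 -0.    -0.002 -0.001 -0.001  0.001]
the job is handed in; nothing more can be done
None
```

I pushed the turntable to about 1.7 rad/s (one turn in 3.7 s) and kept the reader's nose about 2 cm over the yellow tag for roughly 8 s while it coasted down to about 1.0 rad/s (one turn in 6.1 s), then raised the nose to 10 cm above the tag and handed in still holding it at about 24.6 s; no verdict came back.

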